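# Turn the rinsed spot plate over on the slanted draining rack

## Task

The rinsed porcelain spot plate leans on the left side of the slanted draining rack (left as seen from the robot) with its wells facing out. Slide it part-way off one end of the rack, still leaning there, so that you can get behind it, then lift it clear, turn it over and lean it on the rack's right side with its wells against the board so that they drain, its lower edge down on the ledge and neither end sticking out past the rack. Do not drop it on the table, and leave the other ware where it stands.

Things in the scene. Friction and masses are not known exactly. Their poses are not given: they have to be found in the camera images.
- rack: Fixed bare-steel tent-shaped draining rack, 140 mm long along x (points roughly away from the robot), 122 mm high, open at both ends: beyond them space is free before, behind and below what sticks out. Origin: centre of underside, on the table; y left, z up. Each side is a smooth flat board, 6 mm thick, 120 mm up a slope of 50 deg from level, rising inwards to the ridge over the x axis.
- left_ledge (a point): Middle of the inner corner of the left board's face and its ledge, at rack x 0, y 83, z 30 mm. The ledge is 6 mm thick and stands out square from the board by 24 mm, over the rack's whole length.
- right_ledge (a point): The same for the right board: rack x 0, y -83, z 30 mm.
- plate: Loose white porcelain spot plate 120 x 100 x 8 mm (its x, y, z), about 0.2 kg; origin at its very centre. z is the normal of the face with 12 round grey shallow wells (not grippable); the back is plain. Starts leaning on the left board, on the ledge, all on the board, which stands 20 mm above its upper edge; x along rack x, y down the slope. Slides along the ledge when pushed on an end.
- dish_a: Bystander: white porcelain evaporating dish, 84 mm wide, 34 mm high; origin under its centre.
- dish_b: Bystander: white porcelain evaporating dish, 72 mm wide, 30 mm high; origin under its centre.
- crucible_a: Bystander: white porcelain crucible, 54 mm wide, 42 mm high; origin under its centre.
- crucible_b: Bystander: white porcelain crucible, 46 mm wide, 36 mm high; origin under its centre.
- jar: Bystander: amber glass jar with a black cap, 64 mm wide, 85 mm high, near the rack; origin under its centre.
- beaker: Bystander: glass beaker, 72 mm wide, 90 mm high, near the rack; origin under its centre.
- tongs: Bystander: steel crucible tongs, 200 mm long, lying flat to the right of the rack; origin under the pivot.
Not all that is in view belongs to the job. Leave any brown or green look-alike of the plate alone.

How it is judged (in metres and radians):
On the way, in this order (a step that is already met when the one before it is completed fails the run):
1. the plate has been slid along so that at least 25 mm of it sticks out past one end of the rack, while it still leans on the left board, wells outwards ((x of plate in the frame of rack above 0.035 m or x of plate in the frame of rack below -0.035 m) and y of plate in the frame of rack between 0.0419 and 0.0659 m and z of plate in the frame of rack between 0.0589 and 0.0829 m and angle between plate's own z axis and vertical between 0.723 and 1.023 rad), for 0.2 s.
2. the plate is lifted clear of the rack (contact force between plate and rack below 0.01 N and height (world z) of plate above 0.12 m), for 0.2 s.
At the end, for the whole second after the job is handed in: The plate rests on the rack's right board, wells towards the board (lean within 7 degrees), lower edge on the ledge (centre within 8 mm of its seated height and depth), along the rack within 0.1 rad, neither end more than 6 mm past the rack's end (centre within 16 mm of its middle) (x of plate in the frame of rack between -0.016 and 0.016 m and y of plate in the frame of rack between -0.0619 and -0.0459 m and z of plate in the frame of rack between 0.0629 and 0.0789 m and angle between plate's own z axis and vertical between 2.149 and 2.389 rad and angle between the x axis of plate and the x axis of rack, either way round below 0.1 rad and linear speed of plate below 0.02 m/s and angular speed of plate below 0.1 rad/s); the robot touches nothing.
It fails at once if the plate is dropped: its centre falls below 40 mm over the table (height (world z) of plate below 0.04 m).
It fails at once if other ware is moved by more than 25 mm (distance of any of dish_a, dish_b, crucible_a, crucible_b, jar, beaker, tongs from where it was at the start of the episode above 0.025 m).
It also fails if it takes over 64 s, if anything falls off the work surface, if the arm or the gripper's body presses on something with over 40 N, if the wrist force passes 120 N, or if a joint passes its speed limit or range.

## Robot

A 7-joint arm with a two-finger parallel gripper is mounted at the origin on the work surface. World frame = base frame: x ahead of the robot, y to its left, z up, the work surface at z = 0. Lengths are in mm, angles in rad, forces in N, time in s.
With the tool pointing down it reaches from about 425 to 875 mm from the base axis. Payload 4.7 kg.
Tool frame: the origin (TCP) lies between the finger pads; the fingertips stand 19 mm ahead of it and the grasp point (between the pads) is the TCP (arm.tip_extent is the distance from the TCP to the fingertips, in mm); z points along the fingers, y is the line along which they close (so a half turn about z gives the same grasp; the last joint's range is limited). The gripper opens to 85 mm and grips with 20 to 120 N. Pads are 22 mm wide; open, the fingers measure 114 mm over their backs; the gripper's body (76 mm by 85 mm) begins 54 mm behind the grasp point. The pads swing forward as they close: fully open they stand 13 mm farther back than shut.
Start: joints at [-1.331, 0.321, -0.07, 1.45, 0.023, 1.371, -0.057], TCP at [145.551, 633.512, 250.349] pointing down, gripper open.
Joint ranges: [-2.86, 2.86], [-0.3, 2.09], [-1.38, 1.24], [0.06, 2.45], [-1.56, 4.7], [0.09, 2.05], [-2.69, 2.69]. Speed limits (rad/s): [2.57, 2.57, 3.14, 3.14, 3.14, 3.14, 3.14].

## Interface

Orientations are given as a rotation vector (axis times angle).
In Python, from bench import arm gives the robot as it stands.
- The arm moves only by the tool servo_tool, never from a script. Its argument "commands" is a list of rows, each an object of numbers: "x", "y", "z": the shift along the tool's x, y, z in mm; "ax", "ay", "az": the turn, a rotation vector about the tool's x, y, z in rad; "grip": the opening, from -1 (shut) to 1 (fully open), so that 0 is half open. In form: [{"x": .., "y": .., "z": .., "ax": .., "ay": .., "az": .., "grip": ..}, ...]. A call has 1 to 20 rows; each row is the pose to reach, as a shift and turn from the pose commanded when the call began, along the tool's axes at that moment; what a row does not reach only later rows make up. A row lasts 1/8 s, in which the tool goes at most 62.5 mm and 10.7 degrees, less where a joint would pass 70% of its speed; a pose out of reach is approached as far as the arm can. A call with a gripper value outside its range is refused whole. The fingers move at their own pace and stop on an object; the grip force is fixed at half the most. Time passes only in rows, so rows that repeat a pose let the fingers close. It gives the time, the measured TCP pose, the force, the opening and the grip force at its end, in the units of the state.
- arm.state(): the state, without advancing time (a new reading comes with each control period).
- arm.camera(name): name is "scene" or "top" or "wrist"; returns a dict with "pixels" (384x512x3 uint8, red, green, blue), "depth" (384x512 float32, mm along the optical axis (not along the pixel's ray), 0 where there is no reading), "vertical_fov" (degrees; the focal length in pixels is half the picture's height over the tangent of half this angle, whatever the lens; pixels are square), "cx", "cy" (the principal point, pixels), "dist_coeffs" ([k1, k2, p1, p2, k3] as OpenCV has them; the pictures are not rectified), "pose" (4x4, takes a point from camera to world coordinates). Camera axes: x right, y up, looking along -z (the intrinsics and any distortion apply to the point x, -y, -z); pixel columns grow to the right and rows downward; lengths in mm; the calibration is good to about 2 mm. A picture is of the moment at which its call begins.
- arm.job_done(): hands the job in; it is judged then, once.
Trained networks look in a picture, given as the dict that the camera call returned (one of the last four; its "shot" number tells which), for a name from the list of things; names that differ only in an ending like _2 or _b are one class to them, and where a whole thing is asked for, a point or a joint stands for the part that bears it (a point fixed in the world has none). Each returns a list of dicts, best first, with "score" (0 to 1); they miss things now and then, are a little off and sometimes report something else, mostly with a low value. They report only what shows in the picture. A call takes as long as a camera call. They do not tell look-alikes from the thing itself.
- arm.look_for(picture, query): "bbox" ([left, top, width, height] in pixels, round what is visible of it).
- arm.masks_of(picture, query): "region" (384x512 bool, what is visible of it) and "bbox" ([left, top, width, height] in pixels, round what is visible of it).
- arm.landmark_of(picture, query): "uv" ([column, row] in pixels: a listed point, or the origin of a listed thing).
The state is a dict: "t": time; "joints": joint angles; "dq": joint speeds; "joint_efforts": joint torques, N m; "eef_pos": TCP position; "orientation": TCP orientation; "force": force on the tool from outside, world axes, zero at the start; "ft_torque": the same for the moment, N m; "gripper_width": finger opening in mm; "grasp_force": force on a finger pad.
Only numpy, scipy, OpenCV 4.12 (cv2) and the standard library are available. Lean on these libraries where they do the work, as an engineer would, in place of code of your own. Each camera call takes 0.05 s, during which the arm holds its last target. There are 200 camera calls.

## Working session

There is one attempt and no reset: what is moved stays moved. The work goes in short steps, Python scripts to look and compute and a tool call to move; the robot and the scene stay as the last step left them, time stands still between calls to the robot, and variables do not carry over. Pictures are saved under pics/ and viewed, at most 10 in all, crops included, and the job is handed in when it is done.

Besides the shell and the picture viewer there is one more tool, called after "Request:" in YAML: its name, and indented under it one key for each argument. servo_tool: Moves the arm, as the interface text tells. Its arguments: {"type":"object","properties":{"commands":{"type":"array"}},"required":["commands"]}

```bash
ls; mkdir -p pics
cat > h.py <<'E'
import numpy as np, cv2
from scipy.spatial.transform import Rotation as R
from bench import arm
def world(p,uv):
    f=p["pixels"].shape[0]/2/np.tan(np.radians(p["vertical_fov"])/2)
    K=np.array([[f,0,p["cx"]],[0,f,p["cy"]],[0,0,1.]])
    uv=np.asarray(uv,float).reshape(-1,2)
    n=cv2.undistortPoints(uv.reshape(-1,1,2),K,np.array(p["dist_coeffs"],float)).reshape(-1,2)
    d=p["depth"][uv[:,1].round().astype(int).clip(0,383),uv[:,0].round().astype(int).clip(0,511)]
    c=np.c_[n[:,0]*d,-n[:,1]*d,-d]
    P=np.array(p["pose"]); w=c@P[:3,:3].T+P[:3,3]; w[d<=0]=np.nan
    return w
def save(p,n): cv2.imwrite("pics/"+n,cv2.cvtColor(p["pixels"],cv2.COLOR_RGB2BGR))
E
python3 - <<'E'
from h import *
for c in("scene","top"):
    p=arm.camera(c); save(p,c+"0.png")
    for q in["rack","plate","left_ledge","right_ledge","jar","beaker","tongs"]:
        try:
            if "ledge" in q:
                for r in arm.landmark_of(p,q)[:2]: print(c,q,round(r["score"],2),r["uv"],world(p,r["uv"]).round())
            else:
                for r in arm.masks_of(p,q)[:3]:
                    m=r["region"]; v,u=np.nonzero(m); w=world(p,np.c_[u,v]); print(c,q,round(r["score"],2),r["bbox"],np.nanmin(w,0).round(),np.nanmedian(w,0).round(),np.nanmax(w,0).round())
        except Exception as e: print(q,e)
E
```

```text
pics
scene rack 0.86 [188.0, 156.9, 101.4, 81.8] [ 402. -160.   -3.] [578. -62.  44.] [636.  69. 123.]
scene plate 0.93 [182.0, 92.8, 45.7, 31.8] [ 207. -316.   -4.] [ 284. -246.    7.] [ 349. -173.   12.]
scene plate 0.9 [385.9, 214.9, 49.3, 59.9] [449. 296.  -4.] [521. 345.   7.] [577. 402.  12.]
scene plate 0.81 [207.9, 267.6, 71.8, 76.2] [686. -44.  -4.] [763.  31.   7.] [833. 106.  11.]
scene left_ledge 0.7 [281.3, 205.1] [[528.  42.  33.]]
scene left_ledge 0.34 [240.4, 212.1] [[613. -23. 110.]]
scene right_ledge 0.74 [207.1, 196.1] [[ 558. -125.   33.]]
scene jar 0.49 [310.2, 161.9, 33.8, 26.9] [344.  82.  -1.] [395. 123.  17.] [448. 163.  36.]
scene beaker 0.69 [106.8, 212.9, 41.4, 46.9] [ 641. -287.   -3.] [ 710. -246.   55.] [ 748. -200.   92.]
scene tongs 0.67 [82.8, 161.0, 37.1, 75.3] [ 524. -438.   -4.] [ 635. -381.    7.] [ 725. -344.   13.]
scene tongs 0.66 [309.8, 157.7, 36.6, 30.3] [367.  83.   1.] [395. 123.  17.] [448. 163.  36.]
top rack 0.59 [206.5, 145.0, 105.2, 81.1] [ 458. -167.   -5.] [551. -67.  63.] [648.  71. 125.]
top plate 0.97 [67.1, 175.9, 43.5, 55.8] [
[... 192 characters left out ...]
. -40.  29.] [533.   2.  79.] [602.  47. 114.]
top left_ledge 0.83 [224.7, 194.1] [[526.  30.  45.]]
top right_ledge 0.67 [293.8, 179.5] [[ 561. -126.   35.]]
top right_ledge 0.64 [164.3, 149.8] [[616. 158.  85.]]
top jar 0.56 [146.2, 128.9, 32.3, 33.8] [606. 143.  -4.] [630. 170.  83.] [692. 221.  88.]
top beaker 0.65 [324.4, 91.6, 36.1, 37.2] [ 679. -306.   -3.] [ 724. -245.   52.] [ 786. -202.   94.]
top beaker 0.38 [145.6, 130.0, 32.3, 35.4] [606. 143.   4.] [630. 170.  83.] [666. 203.  88.]
top beaker 0.32 [207.3, 145.0, 105.7, 80.0] [ 460. -169.   -3.] [551. -70.  66.] [648.  68. 125.]
top tongs 0.61 [380.6, 116.1, 42.4, 82.2] [ 526. -442.   -1.] [ 623. -383.    9.] [ 725. -346.   14.]
```

Run:
```python
import cv2,numpy as np
a=cv2.imread("pics/scene0.png");b=cv2.imread("pics/top0.png")
cv2.imwrite("pics/both.png",np.vstack([cv2.resize(a[60:360,60:460],(400,300)),cv2.resize(b[60:360,40:440],(400,300))]) if 0 else np.hstack([a[60:360,60:460],b[60:360,40:440]]))
```

```text
(no output)
```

View pics/both.png

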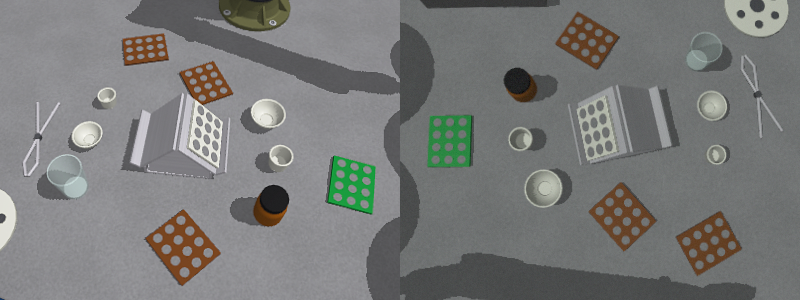

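The picture shows the rack at about (180,130) in the scene half and (620,125) in the top half. The white plate is on its left board, the jar is far-left at (520,85), and the brown and green look-alikes lie flat. Next I fit the rack and plate from depth.

```bash
cat > fit.py <<'E'
from h import *
from scipy.optimize import least_squares
def cloud(c,show=None):
    p=arm.camera(c)
    if show: save(p,show)
    v,u=np.mgrid[0:384,0:512]; uv=np.c_[u.ravel(),v.ravel()]
    return p,world(p,uv),p["pixels"].reshape(-1,3)
s50,c50=np.sin(np.radians(50)),np.cos(np.radians(50))
def torack(w,q): 
    d=w[:,:2]-q[:2]; c,s=np.cos(q[2]),np.sin(q[2])
    return np.c_[d@[c,s],d@[-s,c],w[:,2]]
def bd(r,side): # distance out of board face, upslope coordinate from corner
    y=r[:,1]*side
    return (y-83)*s50+(r[:,2]-30)*c50, -(y-83)*c50+(r[:,2]-30)*s50
E
python3 - <<'E'
from fit import *
s=arm.state(); print(s["t"],R.from_rotvec(s["orientation"]).as_matrix().round(3))
for c in("top","scene"):
    p,w,col=cloud(c)
    k=(np.linalg.norm(w[:,:2]-[548,-45],axis=1)<170)&(w[:,2]>15)
    k&=~(np.linalg.norm(w[:,:2]-[640,175],axis=1)<60)
    w,col=w[k],col[k]; q=np.array([545,-45,.19,0.])
    for tol in(15,8,5,4):
        ww=w-[0,0,1]*q[3]*1; r=torack(ww,q); L,ul=bd(r,1); Rr,ur=bd(r,-1)
        inx=abs(r[:,0])<50
        A=inx&(abs(L-8)<tol)&(ul>10)&(ul<92); B=inx&(abs(Rr)<tol)&(ur>10)&(ur<110)
        def f(v):
            a=v[:]; 
            g=lambda W:torack(W-[0,0,a[2]],[q[0],a[0],a[1]])
            return np.r_[bd(g(w[A]),1)[0]-8,bd(g(w[B]),-1)[0]]
        z=least_squares(f,[q[1],q[2],q[3]],loss="soft_l1").x; q[1],q[2],q[3]=z
        r=torack(w-[0,0,q[3]],q); L,ul=bd(r,1);Rr,ur=bd(r,-1)
        B=(abs(Rr)<4)&(ur>10)&(ur<110)&(abs(r[:,0])<90)
        lo,hi=np.percentile(r[B,0],[1,99]); 
        q[:2]+=np.array([np.cos(q[2]),np.sin(q[2])])*(lo+hi)/2
    r=torack(w-[0,0,q[3]],q); L,ul=bd(r,1);Rr,ur=bd(r,-1)
    B=(abs(Rr)<4)&(ur>10)&(ur<110)
    A=(abs(L-8)<4)&(ul>10)&(ul<90)
    print(c,q.round(3),"right x",np.percentile(r[B,0],[0.3,1,99,99.7]).round(1),"plate x",np.percentile(r[A,0],[.3,1,99,99.7]).round(1),A.sum(),B.sum(), "rms",L[A].std().round(2),Rr[B].std().round(2))
    br=(abs(L-8)<4)&(abs(r[:,0])<40); print("plate ul",np.percentile(ul[br],[1,99]).round(1))
E
```

```text
0.8 [[-0.975  0.224  0.   ]
 [ 0.224  0.975  0.   ]
 [-0.     0.    -1.   ]]Traceback (most recent call last):
  File "<stdin>", line 9, in <module>
TypeError: can't multiply sequence by non-int of type 'numpy.float64'
```

```bash
cat > rackfit.py <<'E'
from fit import *
for c in("top","scene"):
    p,w,col=cloud(c)
    k=(np.linalg.norm(w[:,:2]-[548,-45],axis=1)<170)&(w[:,2]>15)
    k&=~(np.linalg.norm(w[:,:2]-[640,175],axis=1)<60)
    w,col=w[k],col[k]; q=np.array([545,-45,.19,0.])
    for tol in(15,8,5,4):
        r=torack(w-np.array([0,0,q[3]]),q); L,ul=bd(r,1); Rr,ur=bd(r,-1)
        inx=abs(r[:,0])<50
        A=inx&(abs(L-8)<tol)&(ul>10)&(ul<92); B=inx&(abs(Rr)<tol)&(ur>10)&(ur<110)
        def f(a):
            g=lambda W:torack(W-np.array([0,0,a[2]]),[q[0],a[0],a[1]])
            return np.r_[bd(g(w[A]),1)[0]-8,bd(g(w[B]),-1)[0]]
        q[1:]=least_squares(f,q[1:],loss="soft_l1").x
        r=torack(w-np.array([0,0,q[3]]),q); Rr,ur=bd(r,-1)
        B=(abs(Rr)<4)&(ur>10)&(ur<110)&(abs(r[:,0])<90)
        lo,hi=np.percentile(r[B,0],[1,99]); 
        q[:2]+=np.array([np.cos(q[2]),np.sin(q[2])])*(lo+hi)/2
    r=torack(w-np.array([0,0,q[3]]),q); L,ul=bd(r,1);Rr,ur=bd(r,-1)
    B=(abs(Rr)<4)&(ur>10)&(ur<110)
    A=(abs(L-8)<4)&(ul>10)&(ul<90)
    print(c,q.round(3),"right x",np.percentile(r[B,0],[0.3,1,99,99.7]).round(1),"plate x",np.percentile(r[A,0],[.3,1,99,99.7]).round(1),A.sum(),B.sum(), "rms",L[A].std().round(2),Rr[B].std().round(2))
    br=(abs(L-8)<4)&(abs(r[:,0])<40); print("plate ul",np.percentile(ul[br],[1,99]).round(1))
E
python3 rackfit.py
```

```text
top [ 5.48757e+02 -4.79850e+01  2.07000e-01 -2.14000e-01] right x [-69.7 -69.   69.   70.2] plate x [-62.8 -62.2  55.5  56.7] 1374 1568 rms 0.99 0.77
plate ul [ -1.  100.6]
scene [ 5.46723e+02 -4.67130e+01  2.07000e-01 -7.87000e-01] right x [-70.8 -69.6  69.6  70.1] plate x [-63.1 -61.8  56.1  56.8] 1180 1337 rms 0.86 0.7
plate ul [ -0.7 100.7]
```

```bash
cat > go.py <<'E'
from fit import *
Q=np.array([547.7,-47.3,.207]); c,s=np.cos(Q[2]),np.sin(Q[2])
Rr=np.array([[c,-s,0],[s,c,0],[0,0,1.]])
def pose(x,side,u,n,tilt):
    "TCP at rack x, u upslope from ledge corner, n out of board face; tilt deg: tool z towards rack +y"
    p=np.array([x,side*(83-u*c50+n*s50),30+u*s50+n*c50])
    t=np.radians(tilt); st,ct=np.sin(t),np.cos(t)
    M=np.array([[-1,0,0],[0,ct,st],[0,st,-ct]]).T
    return Rr@p+[Q[0],Q[1],0],Rr@M
def deltas(ws,cmd=None):
    st=arm.state()
    p0,M0=(np.array(st["eef_pos"]),R.from_rotvec(st["orientation"]).as_matrix()) if cmd is None else cmd
    print("t",st["t"],"pos",p0.round(1),"F",np.round(st["force"],1),"w",round(st["gripper_width"],1),"tip",arm.tip_extent)
    for w in ws:
        p,M=pose(*w); d=M0.T@(p-p0); a=R.from_matrix(M0.T@M).as_rotvec()
        print(w,"world",p.round(),"xyz",d.round(1),"rot",a.round(3))
def rackpose(): # current TCP
    st=arm.state(); p=Rr.T@(np.array(st["eef_pos"])-[Q[0],Q[1],0]); M=Rr.T@R.from_rotvec(st["orientation"]).as_matrix()
    for side in(1,-1):
        n,u=bd(p[None],side); print("side",side,"x",p[0].round(1),"u",u.round(1),"n",n.round(1),"z",M[:,2].round(3),"F",np.round(st["force"],1))
E
python3 -c "
from go import *
deltas([(90,1,35,150,-50),(90,1,35,23.5,-50)])"
```

```text
t 0.95 pos [145.5 633.5 250.4] F [-0.6  0.3  0.6] w 85.3 tip 19.0
(90, 1, 35, 150, -50) world [600. 143. 153.] xyz [-552.5 -376.5   97.1] rot [ 0.859 -0.189 -0.405]
(90, 1, 35, 23.5, -50) world [620.  48.  72.] xyz [-593.1 -464.5  178.4] rot [ 0.859 -0.189 -0.405]
```

```bash
python3 -c "
from go import *
deltas([(90,1,150,120,-40),(90,1,35,23.5,-40)])"
```

```text
t 0.95 pos [145.5 633.5 250.4] F [-0.6  0.3  0.6] w 85.3 tip 19.0
(90, 1, 150, 120, -40) world [620.  48. 222.] xyz [-593.1 -464.5   28.3] rot [ 0.687 -0.151 -0.415]
(90, 1, 35, 23.5, -40) world [620.  48.  72.] xyz [-593.1 -464.5  178.4] rot [ 0.687 -0.151 -0.415]
```

Request:
servo_tool:
  commands:
    - {"x":-593,"y":-464,"z":28,"ax":0.687,"ay":-0.151,"az":-0.415,"grip":-1}
    - {"x":-593,"y":-464,"z":28,"ax":0.687,"ay":-0.151,"az":-0.415,"grip":-1}
    - {"x":-593,"y":-464,"z":28,"ax":0.687,"ay":-0.151,"az":-0.415,"grip":-1}
    - {"x":-593,"y":-464,"z":28,"ax":0.687,"ay":-0.151,"az":-0.415,"grip":-1}
    - {"x":-593,"y":-464,"z":28,"ax":0.687,"ay":-0.151,"az":-0.415,"grip":-1}
    - {"x":-593,"y":-464,"z":28,"ax":0.687,"ay":-0.151,"az":-0.415,"grip":-1}
    - {"x":-593,"y":-464,"z":28,"ax":0.687,"ay":-0.151,"az":-0.415,"grip":-1}
    - {"x":-593,"y":-464,"z":28,"ax":0.687,"ay":-0.151,"az":-0.415,"grip":-1}
    - {"x":-593,"y":-464,"z":28,"ax":0.687,"ay":-0.151,"az":-0.415,"grip":-1}
    - {"x":-593,"y":-464,"z":28,"ax":0.687,"ay":-0.151,"az":-0.415,"grip":-1}
    - {"x":-593,"y":-464,"z":28,"ax":0.687,"ay":-0.151,"az":-0.415,"grip":-1}
    - {"x":-593,"y":-464,"z":28,"ax":0.687,"ay":-0.151,"az":-0.415,"grip":-1}
    - {"x":-593,"y":-464,"z":28,"ax":0.687,"ay":-0.151,"az":-0.415,"grip":-1}
    - {"x":-593,"y":-464,"z":28,"ax":0.687,"ay":-0.151,"az":-0.415,"grip":-1}
    - {"x":-593,"y":-464,"z":28,"ax":0.687,"ay":-0.151,"az":-0.415,"grip":-1}
    - {"x":-593,"y":-464,"z":28,"ax":0.687,"ay":-0.151,"az":-0.415,"grip":-1}
    - {"x":-593,"y":-464,"z":28,"ax":0.687,"ay":-0.151,"az":-0.415,"grip":-1}

```text
t: 3.08
eef_pos: [619.4, 49.6, 222.3]
orientation: [-0.301, 2.872, -1.044]
force: [-0.2, -0.2, 1.3]
gripper_width: -0.2
grasp_force: 0.0
```

```bash
python3 -c "
from go import *
rackpose()
deltas([(90,1,150,120,-40),(90,1,35,23.5,-40),(80,1,35,23.5,-40),(21,1,35,23.5,-40)])"
```

```text
side 1 x 90.1 u [149.2] n [121.4] z [ 0.001 -0.642 -0.766] F [-0.2 -0.2  1.3]
side -1 x 90.1 u [252.2] n [-1.3] z [ 0.001 -0.642 -0.766] F [-0.2 -0.2  1.3]
t 3.075 pos [619.4  49.6 222.3] F [-0.2 -0.2  1.3] w -0.2 tip 19.0
(90, 1, 150, 120, -40) world [620.  48. 222.] xyz [ 0.1 -1.   1.3] rot [0.    0.001 0.001]
(90, 1, 35, 23.5, -40) world [620.  48.  72.] xyz [1.000e-01 9.540e+01 1.163e+02] rot [0.    0.001 0.001]
(80, 1, 35, 23.5, -40) world [610.  46.  72.] xyz [ 10.1  95.4 116.3] rot [0.    0.001 0.001]
(21, 1, 35, 23.5, -40) world [552.  34.  72.] xyz [ 69.1  95.5 116.2] rot [0.    0.001 0.001]
```

Request:
servo_tool:
  commands:
    - {"x":0,"y":48,"z":58,"grip":-1}
    - {"x":0,"y":80,"z":98,"grip":-1}
    - {"x":0,"y":95.5,"z":116,"grip":-1}
    - {"x":0,"y":95.5,"z":116,"grip":-1}
    - {"x":10,"y":95.5,"z":116,"grip":-1}
    - {"x":16,"y":95.5,"z":116,"grip":-1}
    - {"x":20,"y":95.5,"z":116,"grip":-1}
    - {"x":24,"y":95.5,"z":116,"grip":-1}
    - {"x":28,"y":95.5,"z":116,"grip":-1}
    - {"x":32,"y":95.5,"z":116,"grip":-1}
    - {"x":36,"y":95.5,"z":116,"grip":-1}
    - {"x":40,"y":95.5,"z":116,"grip":-1}

```text
schema error: expected keys x, y, z, ax, ay, az, grip
```

```bash
python3 -c "
from go import *
rackpose(); p=arm.camera('scene'); save(p,'s1.png')
import cv2; a=cv2.imread('pics/s1.png'); cv2.imwrite('pics/s1c.png',cv2.resize(a[130:290,150:350],None,fx=3,fy=3))"
```

```text
side 1 x 90.1 u [149.2] n [121.4] z [ 0.001 -0.642 -0.766] F [-0.2 -0.2  1.3]
side -1 x 90.1 u [252.2] n [-1.3] z [ 0.001 -0.642 -0.766] F [-0.2 -0.2  1.3]
```

View pics/s1c.png

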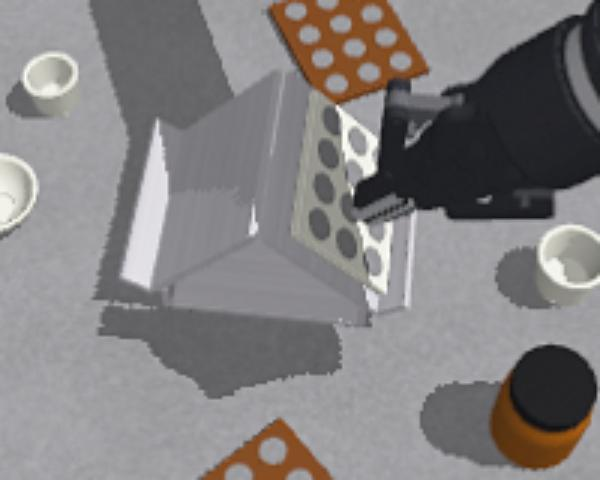

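The call was refused because each row needs all the keys. The picture shows the shut fingers still hovering at about (370,205), the plate unmoved, and the jar at (555,400) well clear.

Request:
servo_tool:
  commands:
    - {"x":0,"y":48,"z":58,"ax":0,"ay":0,"az":0,"grip":-1}
    - {"x":0,"y":80,"z":98,"ax":0,"ay":0,"az":0,"grip":-1}
    - {"x":0,"y":95.5,"z":116,"ax":0,"ay":0,"az":0,"grip":-1}
    - {"x":0,"y":95.5,"z":116,"ax":0,"ay":0,"az":0,"grip":-1}
    - {"x":10,"y":95.5,"z":116,"ax":0,"ay":0,"az":0,"grip":-1}
    - {"x":16,"y":95.5,"z":116,"ax":0,"ay":0,"az":0,"grip":-1}
    - {"x":20,"y":95.5,"z":116,"ax":0,"ay":0,"az":0,"grip":-1}
    - {"x":24,"y":95.5,"z":116,"ax":0,"ay":0,"az":0,"grip":-1}
    - {"x":28,"y":95.5,"z":116,"ax":0,"ay":0,"az":0,"grip":-1}
    - {"x":32,"y":95.5,"z":116,"ax":0,"ay":0,"az":0,"grip":-1}
    - {"x":36,"y":95.5,"z":116,"ax":0,"ay":0,"az":0,"grip":-1}
    - {"x":40,"y":95.5,"z":116,"ax":0,"ay":0,"az":0,"grip":-1}

```text
t: 4.62
eef_pos: [581.6, 39.3, 72.8]
orientation: [-0.299, 2.87, -1.044]
force: [4.4, 1.6, 4.3]
gripper_width: 0.2
grasp_force: 2.6
```

```bash
python3 -c "
from go import *
rackpose(); p=arm.camera('scene'); save(p,'s1.png')
import cv2; a=cv2.imread('pics/s1.png'); cv2.imwrite('pics/s1c.png',cv2.resize(a[130:290,150:350],None,fx=3,fy=3))"
```

```text
side 1 x 51.0 u [36.1] n [23.5] z [ 0.002 -0.643 -0.766] F [4.4 1.6 4.3]
side -1 x 51.0 u [136.1] n [-95.7] z [ 0.002 -0.643 -0.766] F [4.4 1.6 4.3]
```

View pics/s1c.png

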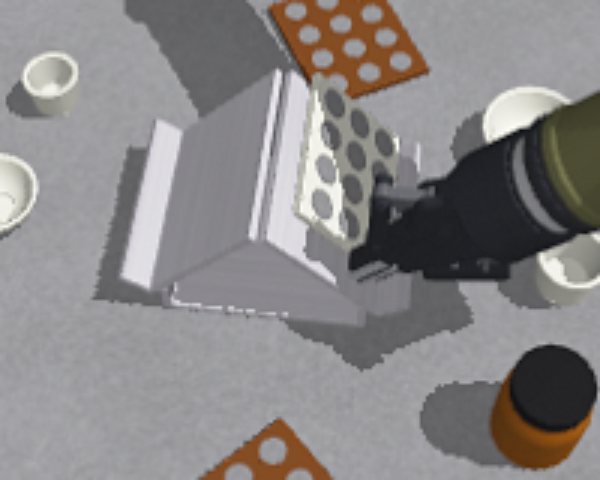

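The plate is sliding cleanly towards the near end, with the fingertips on its far end at (355,255). I'll carry on another 30 mm.

Request:
servo_tool:
  commands:
    - {"x":4,"y":0,"z":0,"ax":0,"ay":0,"az":0,"grip":-1}
    - {"x":8,"y":0,"z":0,"ax":0,"ay":0,"az":0,"grip":-1}
    - {"x":12,"y":0,"z":0,"ax":0,"ay":0,"az":0,"grip":-1}
    - {"x":16,"y":0,"z":0,"ax":0,"ay":0,"az":0,"grip":-1}
    - {"x":20,"y":0,"z":0,"ax":0,"ay":0,"az":0,"grip":-1}
    - {"x":24,"y":0,"z":0,"ax":0,"ay":0,"az":0,"grip":-1}
    - {"x":28,"y":0,"z":0,"ax":0,"ay":0,"az":0,"grip":-1}
    - {"x":30,"y":0,"z":0,"ax":0,"ay":0,"az":0,"grip":-1}
    - {"x":30,"y":0,"z":0,"ax":0,"ay":0,"az":0,"grip":-1}
    - {"x":18,"y":0,"z":0,"ax":0,"ay":0,"az":0,"grip":-1}
    - {"x":18,"y":-60,"z":-73,"ax":0,"ay":0,"az":0,"grip":-1}
    - {"x":18,"y":-90,"z":-110,"ax":0,"ay":0,"az":0,"grip":-1}
    - {"x":18,"y":-90,"z":-110,"ax":0,"ay":0,"az":0,"grip":-1}

```text
t: 6.3
eef_pos: [563.6, 36.8, 217.0]
orientation: [-0.293, 2.872, -1.042]
force: [-0.3, 0.2, -1.2]
gripper_width: -0.2
grasp_force: 0.0
```

```bash
cat > plate.py <<'E'
from go import *
import sys
def plate(c,side,n0,umax=104):
    p,w,col=cloud(c); r=torack(w,Q); n,u=bd(r,side)
    A=(abs(n-n0)<4)&(u>-6)&(u<umax)&(abs(r[:,0])<140)&(col.min(1)>70)
    out=A&(abs(r[:,0])>74)
    print(c,"n med",np.median(n[A]).round(1),"x",np.percentile(r[A,0],[1,99]).round(1),"overhang n",out.sum(),np.median(n[out]).round(1) if out.any() else "", "u", np.percentile(u[out],[2,98]).round(1) if out.any() else "")
    for lo,hi in((10,35),(35,65),(65,90)):
        B=A&(u>lo)&(u<hi); print("  x range at u",lo,np.percentile(r[B,0],[1,99]).round(1) if B.any() else "")
    return p
E
python3 -c "
from plate import *
rackpose()
for c in('top','scene'): save(plate(c,1,8),c+'2.png')
a=cv2.imread('pics/scene2.png'); cv2.imwrite('pics/s2c.png',cv2.resize(a[130:290,150:350],None,fx=3,fy=3))
deltas([(-91,1,170,4,40),(-91,1,82,4,40)])"
```

```text
side 1 x 32.8 u [145.8] n [117.2] z [ 0.001 -0.641 -0.767] F [-0.3  0.2 -1.2]
side -1 x 32.8 u [247.5] n [-3.9] z [ 0.001 -0.641 -0.767] F [-0.3  0.2 -1.2]
top n med 7.1 x [-107.7   47.3] overhang n 535 7.1 u [  3.4 100.3]
  x range at u 10 [-108.     9.6]
  x range at u 35 [-107.8    9.3]
  x range at u 65 [-107.5    9.4]
scene n med 8.0 x [-109.4   60. ] overhang n 254 8.1 u [32.8 99.1]
  x range at u 10 [-107.7    8.8]
  x range at u 35 [-109.5    8.9]
  x range at u 65 [-109.7    8.1]
t 6.4 pos [563.   36.9 215.1] F [ 0.3  0.2 -0.2] w -0.2 tip 19.0
(-91, 1, 170, 4, 40) world [463. -89. 163.] xyz [123.2 -45.3 105.9] rot [-1.395  0.002 -0.002]
(-91, 1, 82, 4, 40) world [452. -33.  95.] xyz [123.4  41.3 121.3] rot [-1.395  0.002 -0.002]
```

View pics/s2c.png

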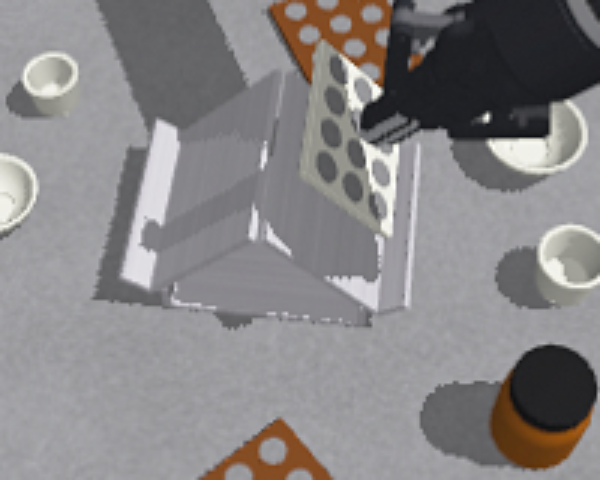

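The plate is seated and slid to x ≈ −50 in the rack frame, with about 39 mm overhanging the near end. Next I swing to the grasp pose.

```bash
python3 -c "
from go import *
deltas([(-90,1,200,4,40)])"
```

```text
t 6.4 pos [563.   36.9 215.1] F [ 0.3  0.2 -0.2] w -0.2 tip 19.0
(-90, 1, 200, 4, 40) world [ 468. -107.  186.] xyz [122.2 -74.9 100.6] rot [-1.395  0.002 -0.002]
```

Request:
servo_tool:
  commands:
    - {"x":60,"y":-75,"z":0,"ax":-0.18,"ay":0,"az":0,"grip":-1}
    - {"x":122,"y":-75,"z":40,"ax":-0.36,"ay":0,"az":0,"grip":0}
    - {"x":122,"y":-75,"z":100,"ax":-1.395,"ay":0,"az":0,"grip":0}
    - {"x":122,"y":-75,"z":100,"ax":-1.395,"ay":0,"az":0,"grip":0}
    - {"x":122,"y":-75,"z":100,"ax":-1.395,"ay":0,"az":0,"grip":0}
    - {"x":122,"y":-75,"z":100,"ax":-1.395,"ay":0,"az":0,"grip":0}
    - {"x":122,"y":-75,"z":100,"ax":-1.395,"ay":0,"az":0,"grip":0}
    - {"x":122,"y":-75,"z":100,"ax":-1.395,"ay":0,"az":0,"grip":0}
    - {"x":122,"y":-75,"z":100,"ax":-1.395,"ay":0,"az":0,"grip":0}
    - {"x":122,"y":-75,"z":100,"ax":-1.395,"ay":0,"az":0,"grip":0}
    - {"x":122,"y":-75,"z":100,"ax":-1.395,"ay":0,"az":0,"grip":0}

```text
t: 7.78
eef_pos: [468.5, -106.1, 186.3]
orientation: [0.302, -2.873, -1.043]
force: [-0.4, -0.6, 0.1]
gripper_width: 42.9
grasp_force: 0.0
```

```bash
python3 -c "
from go import *
rackpose()
deltas([(-90,1,200,4,40),(-90,1,80,4,40)])"
```

```text
side 1 x -89.6 u [199.6] n [5.3] z [-0.     0.642 -0.767] F [-0.4 -0.6  0.1]
side -1 x -89.6 u [146.5] n [68.5] z [-0.     0.642 -0.767] F [-0.4 -0.6  0.1]
t 7.775 pos [ 468.5 -106.1  186.3] F [-0.4 -0.6  0.1] w 42.9 tip 19.0
(-90, 1, 200, 4, 40) world [ 468. -107.  186.] xyz [ 0.4 -1.3 -0.4] rot [-0.001 -0.     0.002]
(-90, 1, 80, 4, 40) world [453. -32.  94.] xyz [  0.4  -1.1 119.6] rot [-0.001 -0.     0.002]
```

Request:
servo_tool:
  commands:
    - {"x":0,"y":-1,"z":50,"ax":0,"ay":0,"az":0,"grip":0}
    - {"x":0,"y":-1.3,"z":80,"ax":0,"ay":0,"az":0,"grip":0}
    - {"x":0,"y":-1.3,"z":100,"ax":0,"ay":0,"az":0,"grip":0}
    - {"x":0,"y":-1.3,"z":120,"ax":0,"ay":0,"az":0,"grip":0}
    - {"x":0,"y":-1.3,"z":120,"ax":0,"ay":0,"az":0,"grip":0}

```text
t: 8.4
eef_pos: [452.3, -31.7, 92.6]
orientation: [0.3, -2.871, -1.044]
force: [-0.3, 0.2, 0.6]
gripper_width: 42.8
grasp_force: 0.0
```

```bash
python3 -c "
from plate import *
rackpose()
save(plate('scene',1,8),'s3.png')
a=cv2.imread('pics/s3.png'); cv2.imwrite('pics/s3c.png',cv2.resize(a[100:280,150:350],None,fx=3,fy=3))
deltas([(-90,1,80,4,40)])"
```

```text
side 1 x -90.1 u [78.9] n [3.3] z [-0.002  0.643 -0.766] F [-0.3  0.2  0.6]
side -1 x -90.1 u [123.7] n [-50.1] z [-0.002  0.643 -0.766] F [-0.3  0.2  0.6]
scene n med 8.1 x [-106.7   58.1] overhang n 298 8.1 u [ 1.2 98.7]
  x range at u 10 [-109.5    9. ]
  x range at u 35 [-98.9   8.8]
  x range at u 65 [-95.2   9. ]
t 8.45 pos [452.9 -32.7  93.1] F [-0.1 -0.3  0.6] w 42.6 tip 19.0
(-90, 1, 80, 4, 40) world [453. -32.  94.] xyz [ 0.2  1.2 -0. ] rot [-0.001 -0.     0.   ]
```

View pics/s3c.png

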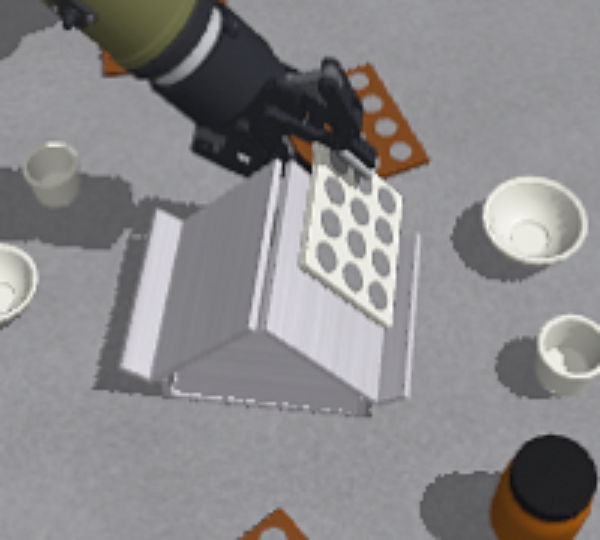

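The fingers straddle the plate's overhanging upper corner at (340,150). I'll close and check before lifting.

Request:
servo_tool:
  commands:
    - {"x":0,"y":1,"z":0,"ax":0,"ay":0,"az":0,"grip":0}
    - {"x":0,"y":1,"z":0,"ax":0,"ay":0,"az":0,"grip":-1}
    - {"x":0,"y":1,"z":0,"ax":0,"ay":0,"az":0,"grip":-1}
    - {"x":0,"y":1,"z":0,"ax":0,"ay":0,"az":0,"grip":-1}
    - {"x":0,"y":1,"z":0,"ax":0,"ay":0,"az":0,"grip":-1}
    - {"x":0,"y":1,"z":0,"ax":0,"ay":0,"az":0,"grip":-1}

```text
t: 9.2
eef_pos: [452.7, -31.6, 94.8]
orientation: [0.299, -2.872, -1.047]
force: [-1.9, 0.6, 6.7]
gripper_width: 7.2
grasp_force: 59.6
```

```bash
python3 -c "
from plate import *
rackpose()
plate('scene',1,8)
deltas([(-90,1,80,4,40)])"
```

```text
side 1 x -89.7 u [80.6] n [4.8] z [ 0.     0.644 -0.765] F [-1.9  0.6  6.7]
side -1 x -89.7 u [125.4] n [-48.6] z [ 0.     0.644 -0.765] F [-1.9  0.6  6.7]
scene n med 8.2 x [-107.8   62. ] overhang n 244 8.1 u [ 0.8 97. ]
  x range at u 10 [-109.2    8.5]
  x range at u 35 [-108.4    8.6]
  x range at u 65 [-80.5   9.1]
t 9.25 pos [452.7 -31.6  94.8] F [-1.2  0.3  5.9] w 7.1 tip 19.0
(-90, 1, 80, 4, 40) world [453. -32.  94.] xyz [ 0.3 -0.8  0.6] rot [0.001 0.    0.001]
```

Request:
servo_tool:
  commands:
    - {"x":0,"y":4,"z":-4,"ax":0,"ay":0,"az":0,"grip":-1}
    - {"x":0,"y":12,"z":-10,"ax":0,"ay":0,"az":0,"grip":-1}
    - {"x":0,"y":30,"z":-30,"ax":0,"ay":0,"az":0,"grip":-1}
    - {"x":0,"y":50,"z":-54,"ax":0,"ay":0,"az":0,"grip":-1}
    - {"x":0,"y":70,"z":-80,"ax":0,"ay":0,"az":0,"grip":-1}
    - {"x":0,"y":90,"z":-105,"ax":0,"ay":0,"az":0,"grip":-1}
    - {"x":0,"y":100,"z":-120,"ax":0,"ay":0,"az":0,"grip":-1}
    - {"x":0,"y":100,"z":-120,"ax":0,"ay":0,"az":0,"grip":-1}
    - {"x":0,"y":100,"z":-120,"ax":0,"ay":0,"az":0,"grip":-1}

```text
t: 10.38
eef_pos: [452.2, -32.2, 248.6]
orientation: [0.297, -2.871, -1.043]
force: [0.1, 0.5, -1.9]
gripper_width: 7.4
grasp_force: 59.0
```

```bash
python3 -c "
from go import *
p=arm.camera('scene'); save(p,'s4.png')
a=cv2.imread('pics/s4.png'); cv2.imwrite('pics/s4c.png',cv2.resize(a[80:280,130:350],None,fx=3,fy=3))
# plate in tool frame: points near the tool
w=world(p,np.argwhere(np.ones((384,512)))[:,::-1]); st=arm.state()
M=R.from_rotvec(st['orientation']).as_matrix(); t=(w-np.array(st['eef_pos']))@M
k=(abs(t[:,1])<9)&(t[:,2]>-25)&(t[:,2]<110)&(abs(t[:,0])<130)&(p['pixels'].reshape(-1,3).min(1)>70)
q=t[k]; print(k.sum()); G=np.c_[q[:,0],q[:,2],np.ones(len(q))]; print('plane y=ax+bz+c',np.linalg.lstsq(G,q[:,1],rcond=None)[0].round(3))
print(cv2.minAreaRect(q[:,[0,2]].astype(np.float32)),np.percentile(q[:,0],[1,99]),np.percentile(q[:,2],[1,99]))
rackpose()
deltas([(-90,-1,110,60,-40)])"
```

```text
1789
plane y=ax+bz+c [0.009 0.008 2.932]
((-39.555572509765625, 30.919628143310547), (102.53821563720703, 120.82173156738281), 89.44699096679688) [-98.6120572   17.71537698] [-18.38271049  80.11842463]
side 1 x -90.5 u [198.5] n [103.2] z [-0.002  0.642 -0.766] F [-0.1  0.2 -2.7]
side -1 x -90.5 u [242.8] n [50.4] z [-0.002  0.642 -0.766] F [-0.1  0.2 -2.7]
t 10.425 pos [452.1 -32.2 248.4] F [-0.1  0.2 -2.7] w 7.0 tip 19.0
(-90, -1, 110, 60, -40) world [ 472. -123.  153.] xyz [  -0.7 -132.5   13.7] rot [ 1.396 -0.003  0.   ]
```

View pics/s4c.png

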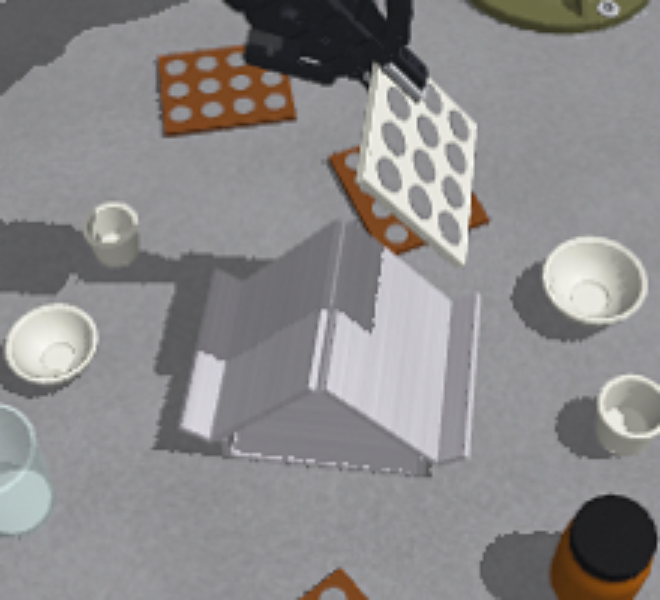

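The grip is good: the plate is square in the tool and its centre sits 39.6 mm along −x and 31 mm along +z. Next I turn it over at height.

```bash
python3 -c "
from go import *
deltas([(-89,-1,182,122,-40)])"
```

```text
t 10.425 pos [452.1 -32.2 248.4] F [-0.1  0.2 -2.7] w 7.0 tip 19.0
(-89, -1, 182, 122, -40) world [ 473. -124.  248.] xyz [ -1.4 -72.4 -59.9] rot [ 1.396 -0.003  0.   ]
```

Request:
servo_tool:
  commands:
    - {"x":0,"y":-8,"z":-7,"ax":0.15,"ay":0,"az":0,"grip":-1}
    - {"x":0,"y":-16,"z":-14,"ax":0.3,"ay":0,"az":0,"grip":-1}
    - {"x":0,"y":-24,"z":-20,"ax":0.45,"ay":0,"az":0,"grip":-1}
    - {"x":0,"y":-32,"z":-26,"ax":0.6,"ay":0,"az":0,"grip":-1}
    - {"x":0,"y":-40,"z":-33,"ax":0.75,"ay":0,"az":0,"grip":-1}
    - {"x":-1,"y":-48,"z":-40,"ax":0.9,"ay":0,"az":0,"grip":-1}
    - {"x":-1,"y":-56,"z":-46,"ax":1.05,"ay":0,"az":0,"grip":-1}
    - {"x":-1,"y":-64,"z":-53,"ax":1.2,"ay":0,"az":0,"grip":-1}
    - {"x":-1.4,"y":-72,"z":-60,"ax":1.35,"ay":-0.003,"az":0,"grip":-1}
    - {"x":-1.4,"y":-72,"z":-60,"ax":1.396,"ay":-0.003,"az":0,"grip":-1}
    - {"x":-1.4,"y":-72,"z":-60,"ax":1.396,"ay":-0.003,"az":0,"grip":-1}

```text
t: 11.8
eef_pos: [472.1, -123.0, 247.4]
orientation: [-0.301, 2.873, -1.046]
force: [1.5, 0.3, -2.7]
gripper_width: 7.4
grasp_force: 59.5
```

```bash
python3 -c "
from go import *
p=arm.camera('top')
w=world(p,np.argwhere(np.ones((384,512)))[:,::-1]); st=arm.state()
M=R.from_rotvec(st['orientation']).as_matrix(); t=(w-np.array(st['eef_pos']))@M
k=(abs(t[:,1])<9)&(t[:,2]>-25)&(t[:,2]<110)&(abs(t[:,0])<130)&(p['pixels'].reshape(-1,3).min(1)>70)
q=t[k]; print(k.sum()); G=np.c_[q[:,0],q[:,2],np.ones(len(q))]; print('plane',np.linalg.lstsq(G,q[:,1],rcond=None)[0].round(3))
print(cv2.minAreaRect(q[:,[0,2]].astype(np.float32)))
rackpose()
deltas([(-89,-1,105,25,-40),(-89,-1,85,8,-40),(-89,-1,80.5,4.3,-40)])"
```

```text
1573
plane [-0.007 -0.024 -3.192]
((-40.321475982666016, 32.512088775634766), (103.5343246459961, 120.5780258178711), 89.9422607421875)
side 1 x -89.3 u [258.6] n [31.3] z [-0.    -0.642 -0.766] F [ 0.6 -0.6 -2.3]
side -1 x -89.3 u [182.5] n [122.] z [-0.    -0.642 -0.766] F [ 0.6 -0.6 -2.3]
t 11.85 pos [ 472.5 -123.6  248.2] F [ 0.6 -0.6 -2.3] w 7.4 tip 19.0
(-89, -1, 105, 25, -40) world [ 468. -100.  127.] xyz [-0.3 97.  77.5] rot [ 0.001 -0.     0.   ]
(-89, -1, 85, 8, -40) world [468. -99. 100.] xyz [ -0.3 114.   97.5] rot [ 0.001 -0.     0.   ]
(-89, -1, 80.5, 4.3, -40) world [468. -99.  94.] xyz [ -0.3 117.7 102. ] rot [ 0.001 -0.     0.   ]
```

Request:
servo_tool:
  commands:
    - {"x":0,"y":30,"z":24,"ax":0,"ay":0,"az":0,"grip":-1}
    - {"x":0,"y":60,"z":48,"ax":0,"ay":0,"az":0,"grip":-1}
    - {"x":0,"y":85,"z":68,"ax":0,"ay":0,"az":0,"grip":-1}
    - {"x":0,"y":97,"z":78,"ax":0,"ay":0,"az":0,"grip":-1}
    - {"x":0,"y":106,"z":88,"ax":0,"ay":0,"az":0,"grip":-1}
    - {"x":0,"y":112,"z":96,"ax":0,"ay":0,"az":0,"grip":-1}
    - {"x":0,"y":115,"z":99,"ax":0,"ay":0,"az":0,"grip":-1}
    - {"x":0,"y":116.5,"z":100.5,"ax":0,"ay":0,"az":0,"grip":-1}
    - {"x":0,"y":116.5,"z":100.5,"ax":0,"ay":0,"az":0,"grip":-1}

```text
t: 12.98
eef_pos: [469.0, -99.7, 98.0]
orientation: [-0.296, 2.869, -1.045]
force: [-0.2, 0.6, -3.1]
gripper_width: 7.8
grasp_force: 59.4
```

```bash
python3 -c "
from plate import *
rackpose()
save(plate('top',-1,8),'t5.png')
a=cv2.imread('pics/t5.png'); cv2.imwrite('pics/t5c.png',cv2.resize(a[110:260,180:350],None,fx=4,fy=4))
deltas([(-89,-1,80.5,4.3,-40)])"
```

```text
side 1 x -87.8 u [128.] n [-46.8] z [ 0.003 -0.643 -0.765] F [-0.2  0.6 -3.1]
side -1 x -87.8 u [82.9] n [7.] z [ 0.003 -0.643 -0.765] F [-0.2  0.6 -3.1]
top n med 11.4 x [-106.5   66.4] overhang n 82 11.6 u [ 0.3 99.5]
  x range at u 10 [-106.7   12.7]
  x range at u 35 [-106.    12.3]
  x range at u 65 [-107.    11.5]
t 13.025 pos [469.  -99.7  98. ] F [-0.1 -0.5 -2.3] w 7.4 tip 19.0
(-89, -1, 80.5, 4.3, -40) world [468. -99.  94.] xyz [1.2 2.8 2.4] rot [-0.001  0.003 -0.002]
```

View pics/t5c.png

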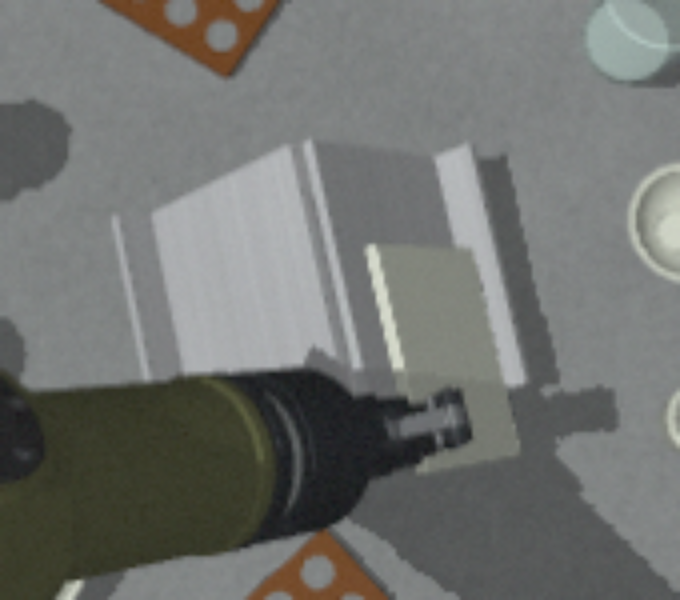

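The plate's plain back faces out over the right board at about (440,330), 3 mm off the face and just above the ledge. I'll seat it gently.

Request:
servo_tool:
  commands:
    - {"x":0,"y":1.5,"z":0.5,"ax":0,"ay":0,"az":0,"grip":-1}
    - {"x":0,"y":2.8,"z":1.5,"ax":0,"ay":0,"az":0,"grip":-1}
    - {"x":0,"y":3,"z":2.4,"ax":0,"ay":0,"az":0,"grip":-1}
    - {"x":0,"y":3,"z":2.8,"ax":0,"ay":0,"az":0,"grip":-1}
    - {"x":0,"y":3,"z":2.8,"ax":0,"ay":0,"az":0,"grip":-1}

```text
t: 13.65
eef_pos: [468.7, -98.4, 95.7]
orientation: [-0.296, 2.868, -1.048]
force: [-10.1, 8.2, 16.0]
gripper_width: 7.4
grasp_force: 62.8
```

```bash
python3 -c "
from plate import *
rackpose()
plate('top',-1,8)"
```

```text
side 1 x -87.8 u [125.4] n [-47.2] z [ 0.002 -0.645 -0.764] F [-10.1   8.2  16. ]
side -1 x -87.8 u [82.] n [4.5] z [ 0.002 -0.645 -0.764] F [-10.1   8.2  16. ]
top n med 9.9 x [-106.1   59.5] overhang n 236 10.2 u [ 1.4 99.1]
  x range at u 10 [-105.9   11.1]
  x range at u 35 [-105.6   11.8]
  x range at u 65 [-106.7   12.1]
```

Request:
servo_tool:
  commands:
    - {"x":0,"y":1,"z":-1,"ax":0,"ay":0,"az":0,"grip":-1}
    - {"x":0,"y":1.5,"z":-1,"ax":0,"ay":0,"az":0,"grip":-1}

```text
t: 13.95
eef_pos: [468.9, -97.3, 94.9]
orientation: [-0.296, 2.867, -1.047]
force: [-4.1, 4.2, 9.8]
gripper_width: 7.5
grasp_force: 61.3
```

```bash
python3 -c "
from plate import *
rackpose()
plate('top',-1,8)"
```

```text
side 1 x -87.4 u [124.1] n [-47.] z [ 0.003 -0.645 -0.764] F [-4.1  4.2  9.8]
side -1 x -87.4 u [82.] n [3.2] z [ 0.003 -0.645 -0.764] F [-4.1  4.2  9.8]
top n med 8.8 x [-105.4   60.1] overhang n 231 8.9 u [ 1.6 98.5]
  x range at u 10 [-105.2   11.1]
  x range at u 35 [-105.    13.1]
  x range at u 65 [-105.9   12.3]
```

Request:
servo_tool:
  commands:
    - {"x":0,"y":0,"z":0,"ax":0,"ay":0,"az":0,"grip":-0.6}
    - {"x":0,"y":0,"z":0,"ax":0,"ay":0,"az":0,"grip":-0.3}
    - {"x":0,"y":0,"z":0,"ax":0,"ay":0,"az":0,"grip":-0.3}
    - {"x":0,"y":0,"z":0,"ax":0,"ay":0,"az":0,"grip":-0.3}
    - {"x":0,"y":0,"z":-15,"ax":0,"ay":0,"az":0,"grip":-0.3}
    - {"x":0,"y":0,"z":-40,"ax":0,"ay":0,"az":0,"grip":-0.3}
    - {"x":0,"y":0,"z":-80,"ax":0,"ay":0,"az":0,"grip":-0.3}
    - {"x":0,"y":0,"z":-120,"ax":0,"ay":0,"az":0,"grip":-1}
    - {"x":0,"y":0,"z":-120,"ax":0,"ay":0,"az":0,"grip":-1}

```text
t: 15.12
eef_pos: [453.8, -18.8, 187.9]
orientation: [-0.3, 2.864, -1.039]
force: [-0.2, -0.1, -1.3]
gripper_width: 0.4
grasp_force: 0.0
```

```bash
python3 -c "
from plate import *
rackpose()
save(plate('top',-1,8),'t6.png')
a=cv2.imread('pics/t6.png'); cv2.imwrite('pics/t6c.png',cv2.resize(a[110:260,180:350],None,fx=4,fy=4))
deltas([(-150,-1,150,120,40),(-150,-1,35,23.5,40),(-130,-1,35,23.5,40)])"
```

```text
side 1 x -86.1 u [143.9] n [74.1] z [ 0.009 -0.642 -0.767] F [-0.2 -0.1 -1.3]
side -1 x -86.1 u [204.7] n [1.7] z [ 0.009 -0.642 -0.767] F [-0.2 -0.1 -1.3]
top n med 8.6 x [-105.3   57.9] overhang n 397 8.5 u [ 2.1 99.5]
  x range at u 10 [-105.3   11.2]
  x range at u 35 [-105.1   13. ]
  x range at u 65 [-105.6   12.3]
t 15.175 pos [452.8 -20.5 186.5] F [-0.3 -0.5 -0.4] w -0.0 tip 19.0
(-150, -1, 150, 120, 40) world [ 417. -155.  222.] xyz [  62.8 -118.2   52.2] rot [-1.396  0.006  0.003]
(-150, -1, 35, 23.5, 40) world [ 417. -155.   72.] xyz [ 63.6 -21.7 167.2] rot [-1.396  0.006  0.003]
(-130, -1, 35, 23.5, 40) world [ 437. -151.   72.] xyz [ 43.6 -21.7 167.3] rot [-1.396  0.006  0.003]
```

View pics/t6c.png

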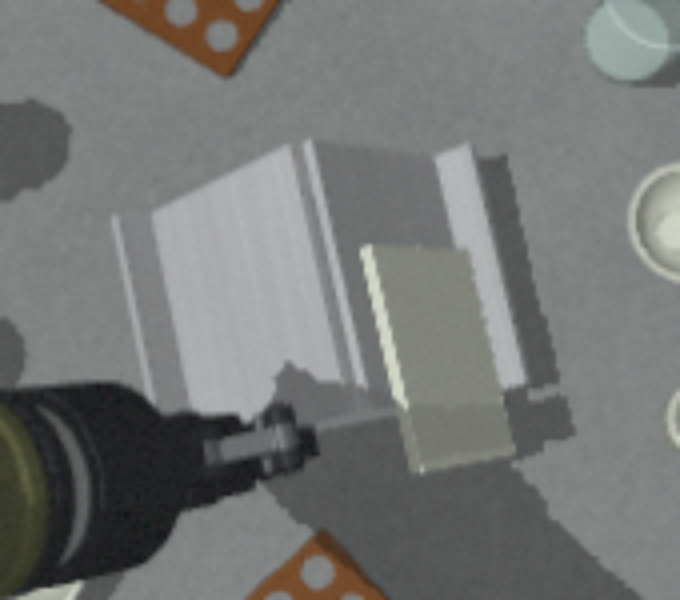

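The plate rests seated on the right board, back outwards, centred at x ≈ −46. Next I push its near end by 46 mm.

Request:
servo_tool:
  commands:
    - {"x":15,"y":-40,"z":0,"ax":-0.18,"ay":0,"az":0,"grip":-1}
    - {"x":45,"y":-80,"z":0,"ax":-0.36,"ay":0,"az":0,"grip":-1}
    - {"x":45,"y":-118,"z":30,"ax":-0.54,"ay":0,"az":0,"grip":-1}
    - {"x":45,"y":-118,"z":52,"ax":-1.396,"ay":0.006,"az":0.003,"grip":-1}
    - {"x":45,"y":-118,"z":52,"ax":-1.396,"ay":0.006,"az":0.003,"grip":-1}
    - {"x":45,"y":-118,"z":52,"ax":-1.396,"ay":0.006,"az":0.003,"grip":-1}
    - {"x":45,"y":-118,"z":52,"ax":-1.396,"ay":0.006,"az":0.003,"grip":-1}
    - {"x":45,"y":-118,"z":52,"ax":-1.396,"ay":0.006,"az":0.003,"grip":-1}
    - {"x":45,"y":-118,"z":52,"ax":-1.396,"ay":0.006,"az":0.003,"grip":-1}
    - {"x":45,"y":-118,"z":52,"ax":-1.396,"ay":0.006,"az":0.003,"grip":-1}
    - {"x":45,"y":-118,"z":52,"ax":-1.396,"ay":0.006,"az":0.003,"grip":-1}

```text
t: 16.55
eef_pos: [433.6, -151.6, 222.2]
orientation: [0.297, -2.873, -1.042]
force: [0.1, 0.8, -0.8]
gripper_width: 0.1
grasp_force: 0.0
```

```bash
python3 -c "
from go import *
rackpose()
deltas([(-132,-1,35,24,40),(-71,-1,35,24,40)])"
```

```text
side 1 x -133.1 u [251.1] n [-0.2] z [ 0.     0.641 -0.767] F [ 0.1  0.8 -0.8]
side -1 x -133.1 u [150.1] n [120.2] z [ 0.     0.641 -0.767] F [ 0.1  0.8 -0.8]
t 16.55 pos [ 433.6 -151.6  222.2] F [ 0.1  0.8 -0.8] w 0.1 tip 19.0
(-132, -1, 35, 24, 40) world [ 435. -152.   72.] xyz [ -1.2 -96.4 114.9] rot [-0.002  0.    -0.001]
(-71, -1, 35, 24, 40) world [ 494. -139.   72.] xyz [-62.2 -96.3 114.9] rot [-0.002  0.    -0.001]
```

Request:
servo_tool:
  commands:
    - {"x":0,"y":-48,"z":57,"ax":0,"ay":0,"az":0,"grip":-1}
    - {"x":0,"y":-80,"z":97,"ax":0,"ay":0,"az":0,"grip":-1}
    - {"x":0,"y":-96,"z":115,"ax":0,"ay":0,"az":0,"grip":-1}
    - {"x":0,"y":-96,"z":115,"ax":0,"ay":0,"az":0,"grip":-1}
    - {"x":-10,"y":-96,"z":115,"ax":0,"ay":0,"az":0,"grip":-1}
    - {"x":-14,"y":-96,"z":115,"ax":0,"ay":0,"az":0,"grip":-1}
    - {"x":-18,"y":-96,"z":115,"ax":0,"ay":0,"az":0,"grip":-1}
    - {"x":-22,"y":-96,"z":115,"ax":0,"ay":0,"az":0,"grip":-1}
    - {"x":-26,"y":-96,"z":115,"ax":0,"ay":0,"az":0,"grip":-1}
    - {"x":-30,"y":-96,"z":115,"ax":0,"ay":0,"az":0,"grip":-1}

```text
t: 17.8
eef_pos: [461.1, -146.0, 71.9]
orientation: [0.293, -2.868, -1.045]
force: [-6.9, -0.7, 5.7]
gripper_width: 0.3
grasp_force: 3.5
```

```bash
python3 -c "
from plate import *
rackpose()
plate('top',-1,8)
deltas([(-71,-1,35,24,40)])"
```

```text
side 1 x -105.1 u [136.1] n [-97.] z [-0.003  0.644 -0.765] F [-6.9 -0.7  5.7]
side -1 x -105.1 u [34.8] n [23.7] z [-0.003  0.644 -0.765] F [-6.9 -0.7  5.7]
top n med 9.4 x [-93.8  60.1] overhang n 244 8.0 u [ 3.  99.7]
  x range at u 10 [-90.8  24.4]
  x range at u 35 [-107.2   23.7]
  x range at u 65 [-93.   24.6]
t 17.85 pos [ 461.6 -145.9   71.9] F [-5.6 -2.1  5.2] w 0.2 tip 19.0
(-71, -1, 35, 24, 40) world [ 494. -139.   72.] xyz [-33.5   0.3  -0.4] rot [ 0.001 -0.003 -0.004]
```

Request:
servo_tool:
  commands:
    - {"x":-4,"y":0,"z":-0.5,"ax":0,"ay":0,"az":0,"grip":-1}
    - {"x":-8,"y":0,"z":-0.5,"ax":0,"ay":0,"az":0,"grip":-1}
    - {"x":-12,"y":0,"z":-0.5,"ax":0,"ay":0,"az":0,"grip":-1}
    - {"x":-16,"y":0,"z":-0.5,"ax":0,"ay":0,"az":0,"grip":-1}
    - {"x":-20,"y":0,"z":-0.5,"ax":0,"ay":0,"az":0,"grip":-1}
    - {"x":-24,"y":0,"z":-0.5,"ax":0,"ay":0,"az":0,"grip":-1}
    - {"x":-28,"y":0,"z":-0.5,"ax":0,"ay":0,"az":0,"grip":-1}
    - {"x":-32,"y":0,"z":-0.5,"ax":0,"ay":0,"az":0,"grip":-1}
    - {"x":-34,"y":0,"z":-0.5,"ax":0,"ay":0,"az":0,"grip":-1}
    - {"x":-34,"y":0,"z":-0.5,"ax":0,"ay":0,"az":0,"grip":-1}
    - {"x":-20,"y":0,"z":-0.5,"ax":0,"ay":0,"az":0,"grip":-1}
    - {"x":-10,"y":20,"z":-30,"ax":0,"ay":0,"az":0,"grip":-1}
    - {"x":0,"y":60,"z":-73,"ax":0,"ay":0,"az":0,"grip":-1}
    - {"x":0,"y":90,"z":-110,"ax":0,"ay":0,"az":0,"grip":-1}
    - {"x":0,"y":90,"z":-110,"ax":0,"ay":0,"az":0,"grip":-1}

```text
t: 19.73
eef_pos: [464.8, -149.0, 217.2]
orientation: [0.296, -2.881, -1.039]
force: [-0.1, 0.5, 0.0]
gripper_width: -0.3
grasp_force: 0.0
```

```bash
python3 -c "
from plate import *
rackpose()
plate('scene',-1,8,90)
save(plate('top',-1,8,90),'t7.png')
a=cv2.imread('pics/t7.png'); cv2.imwrite('pics/t7c.png',cv2.resize(a[110:260,180:350],None,fx=4,fy=4))"
```

```text
side 1 x -102.1 u [249.8] n [-6.5] z [ 0.006  0.638 -0.77 ] F [-0.1  0.5  0. ]
side -1 x -102.1 u [143.7] n [119.9] z [ 0.006  0.638 -0.77 ] F [-0.1  0.5  0. ]
scene n med 7.0 x [-63.4  62.1] overhang n 0  u 
  x range at u 10 [-60.6  57.1]
  x range at u 35 [-60.7  57.1]
  x range at u 65 [-60.7  57.2]
top n med 8.6 x [-60.6  59.8] overhang n 0  u 
  x range at u 10 [-59.3  57.8]
  x range at u 35 [-59.8  58.2]
  x range at u 65 [-59.2  58.5]
```

View pics/t7c.png

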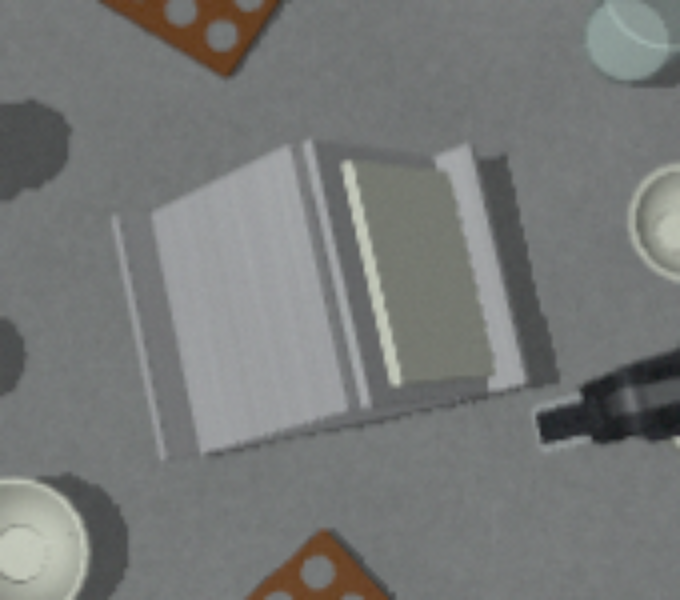

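The plate lies square on the right board, centred at x ≈ −1 mm with its lower edge on the ledge and its back out, and the gripper is clear of it.

```bash
python3 -c "
from bench import arm
print(arm.job_done())"
```

```text
the job is handed in; nothing more can be done
None
```

The job is handed in: the spot plate was slid off, lifted and turned over, and now leans wells-in on the rack's right board, lower edge on the ledge and about 1 mm off centre; no contact with the other ware was seen, and no verdict was returned.

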